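# Make up the hot and cold water fitting kits

## Robot

A 6-joint arm with a two-finger parallel gripper is mounted at the origin on the work surface. World frame = base frame: x ahead of the robot, y to its left, z up, the work surface at z = 0. Lengths are in mm, angles in rad, forces in N, time in s.
With the tool pointing down it reaches from about 300 to 875 mm from the base axis. Payload 4.2 kg.
Tool frame: the origin (TCP) lies midway between the tips of the shut fingers; the grasp point (between the pads) lies robot.hold_point_z behind it (robot.hold_point_z is the distance from the TCP to the grasp point, in mm); z points along the fingers, y is the line along which they close (so a half turn about z gives the same grasp; the last joint's range is limited). The gripper opens to 85 mm and grips with 20 to 120 N. Pads are 22 mm wide; open, the fingers measure 114 mm over their backs; the gripper's body (76 mm by 85 mm) begins 54 mm behind the grasp point. The pads swing forward as they close: fully open they stand 13 mm farther back than shut.
Start: joints at [-0.02, 0.32, 1.565, -0, 1.257, -0.02], TCP at [575.014, 0, 231.338] pointing down, gripper open.
Joint ranges: [-3.11, 3.11], [-0.84, 2.01], [0.21, 2.61], [-1.34, 4.49], [0.05, 2.63], [-2.56, 2.56]. Speed limits (rad/s): [2.57, 2.57, 3.14, 3.14, 3.14, 3.14].

## Interface

Orientations are given as a unit quaternion [w, x, y, z].
In Python, from rig import robot gives the robot as it stands.
- The arm moves only by the tool step_hand, called after "Emit:" as name(argument=value, ...) on one line, values as JSON. Schema: {"type":"object","properties":{"deltas":{"type":"array","items":{"type":"array","items":{"type":"number"},"minItems":6,"maxItems":6},"minItems":1,"maxItems":10},"aperture":{"type":"number"},"clamp_n":{"type":"number"},"only":{"type":"string"},"quiet":{"type":"boolean"},"lines":{"type":"string"}},"required":["deltas"],"additionalProperties":false}. deltas is a list of rows, 1 to 10 of them, each of 6 numbers: dx, dy, dz in shares of 500 mm (1.0 is 500 mm), then a rotation vector rx, ry, rz in shares of 4 rad (1.0 is 4 rad); each row shifts and turns the commanded pose from where the row before left it, along the tool's axes as they then stand; what a row does not reach is not made up. A row lasts 1/10 s, in which the tool goes at most 50 mm and 0.15 rad, less where a joint would pass 70% of its speed; a pose out of reach is approached as far as the arm can. aperture is the opening from 0.0 (shut) to 1.0 (fully open), set as the call begins (left out keeps the last). The fingers move at their own pace and stop on an object; clamp_n is the grip in N (left out, the last holds). Time passes only in rows, so rows that do not move let the fingers close. The tool returns the time, the measured TCP pose, the force, the opening and the grip force at its end. only (a regular expression) keeps the lines of the reply that match it, lines (a string "A,B") keeps lines A to B, and quiet returns only ok. Input that does not fit is refused with a message, and nothing moves.
- robot.get_state(): the state, without advancing time (a new reading comes with each control period).
- robot.camera(name): name is "scene" or "side" or "wrist"; returns the picture (420x560x3 uint8, red, green, blue); there is no depth.
- robot.calibration(name): a dict with "intrinsics" (3x3 intrinsics, pixels), "dist_coeffs" ([k1, k2, p1, p2, k3] as OpenCV has them; the pictures are not rectified), "xyz" and "rotation" of the camera in the world. Camera axes: x right, y up, looking along -z (the intrinsics and any distortion apply to the point x, -y, -z); pixel columns grow to the right and rows downward; lengths in mm; the calibration is good to about 2 mm. A picture is of the moment at which its call begins: read the wrist's pose just before it. calibration takes no time and is no camera call; for the wrist camera it gives the pose at the moment of the call.
- robot.close_job(): hands the job in; it is judged then, once.
Trained networks look in the newest picture that a camera, given by its name, has taken for a name from the list of things; names that differ only in an ending like _2 or _b are one class to them, and where a whole thing is asked for, a point or a joint stands for the part that bears it (a point fixed in the world has none). Each returns a list of dicts, best first, with "confidence" (0 to 1); they miss things now and then, are a little off and sometimes report something else, mostly with a low value. They report only what shows in the picture. A call takes as long as a camera call.
- robot.boxes_of(query, camera): "box" ([left, top, right, bottom] in pixels, round what is visible of it).
- robot.silhouettes(query, camera): "region" (420x560 bool, what is visible of it) and "box" ([left, top, right, bottom] in pixels, round what is visible of it).
- robot.place_of(query, camera): "at" ([column, row] in pixels: a listed point, or the origin of a listed thing).
The state is a dict: "time_s": time; "joint_pos": joint angles; "dq": joint speeds; "tau": joint torques, N m; "tcp_pos": TCP position; "ee_rot": TCP orientation; "ft_force": force on the tool from outside, world axes, zero at the start; "wrist_torque": the same for the moment, N m; "gripper_width": opening from 0.0 (shut) to 1.0 (fully open); "grasp_force": force on a finger pad.
Only numpy, scipy, OpenCV 4.12 (cv2) and the standard library are available. Lean on these libraries where they do the work, as an engineer would, in place of code of your own. Each camera call takes 0.05 s, during which the arm holds its last target. There are 200 camera calls.

## Task

Make up two plumbing kits from the stock on the bench. The hot-water kit in the red tray gets the red-handled valve and the copper tee; the cold-water kit in the blue tray gets the blue-handled valve, the copper elbow and the white sleeve. In each tray the valve goes in the end pocket lined black, the copper fitting in the big middle pocket and the sleeve, if the kit has one, in the unlined end pocket; set each down flat on the pocket floor, upright as it stood on the bench, and leave the yellow-handled valve and the black sleeve where they are.

Things in the scene. Friction and masses are not known exactly. Their poses are not given: they have to be found in the camera images.
- red_tray: red tray, fixed, may be turned about; 100 (x) x 212 (y) mm, floor 3 mm thick, walls and dividers 4 mm thick, tops 9 mm above bench. Three pockets, 92 mm in x: valve pocket y = +76 mm, 52 wide; square pocket y = 0, 92 wide; sleeve pocket y = -76 mm, 52 wide. The valve pocket's floor is lined black. Origin: centre of underside; z up. Hot kit.
- blue_tray: blue tray, fixed, may be turned about; 100 (x) x 212 (y) mm, floor 3 mm thick, walls and dividers 4 mm thick, tops 9 mm above bench. Three pockets, 92 mm in x: valve pocket y = +76 mm, 52 wide; square pocket y = 0, 92 wide; sleeve pocket y = -76 mm, 52 wide. The valve pocket's floor is lined black. Origin: centre of underside; z up. Cold kit.
- red_valve: brass ball valve lying flat, red butterfly handle on top. Body 60 (x) x 28 x 28 mm; handle: upright plate 46 mm long (x), 12 mm thick (y), 36 to 56 mm above the underside; pinch it across y. 0.2 kg. Origin: centre of underside; z up. Goes in the red tray's valve pocket, its x along the tray's x, either way round.
- blue_valve: brass ball valve lying flat, blue butterfly handle on top. Body 60 (x) x 28 x 28 mm; handle: upright plate 46 mm long (x), 12 mm thick (y), 36 to 56 mm above the underside; pinch it across y. 0.2 kg. Origin: centre of underside; z up. Goes in the blue tray's valve pocket, its x along the tray's x, either way round.
- tee: copper tee lying flat, 72 (x) x 63 (y) x 30 mm, 0.1 kg. Run along x at y = -16.5 mm, branch towards +y. Socket ends 30 mm in diameter, 24 mm long, axes 15 mm up; branch socket y = 7.5 to 31.5 mm at x = 0: grip it across x at y = 18 mm. Origin: under the middle of the outline; z up. Goes in the red tray's square pocket, square to it any way round.
- elbow: copper 90 degree elbow lying flat, 65 x 65 x 30 mm, 0.08 kg. Corner at x = y = -17.5 mm, legs towards +x and +y. Socket ends 30 mm in diameter, 24 mm long, axes 15 mm up; one spans x = 8.5 to 32.5 mm at y = -17.5 mm: grip it across y at x = 17 mm. Origin: under the middle of the outline; z up. Goes in the blue tray's square pocket, square to it any way round.
- white_sleeve: white plastic pipe sleeve standing upright, 36 mm in diameter, 42 mm high, 0.04 kg. Origin: centre of underside; z up. Goes upright in the blue tray's sleeve pocket.
- yellow_valve: brass ball valve lying flat, yellow butterfly handle on top. Body 60 (x) x 28 x 28 mm; handle: upright plate 46 mm long (x), 12 mm thick (y), 36 to 56 mm above the underside; pinch it across y. 0.2 kg. Origin: centre of underside; z up. A bystander: leave it alone.
- black_sleeve: black steel pipe sleeve standing upright, 36 mm in diameter, 42 mm high, 0.12 kg. Origin: centre of underside; z up. A bystander: leave it alone.

How it is judged:
By the outcome, as a careful person would: the job done as asked, in the order asked, and still so for the second after the job is handed in, with the robot touching nothing.
It also fails if it takes over 120 s, if anything falls off the work surface, if the arm or the gripper's body presses on something with over 40 N, if the wrist force passes 120 N, or if a joint passes its speed limit or range.

## Working session

There is one attempt and no reset: what is moved stays moved. The work goes in short steps, Python scripts to look and compute and a tool call to move; the robot and the scene stay as the last step left them, time stands still between calls to the robot, and variables do not carry over. Pictures are saved under pics/ and viewed, at most 14 in all, crops included, and the job is handed in when it is done.

```bash
ls; mkdir -p pics; python3 - <<'E'
from rig import robot
import cv2
for n in("scene","side"):
    im=robot.camera(n); cv2.imwrite(f"pics/{n}0.png",im[:,:,::-1])
    c=robot.calibration(n); print(n,c)
print(robot.get_state(),robot.hold_point_z)
E
```

```text
pics
scene {'intrinsics': array([[433.94221409,   0.        , 281.5656369 ],
       [  0.        , 433.94221409, 207.54113153],
       [  0.        ,   0.        ,   1.        ]]), 'dist_coeffs': array([0.02818815, 0.        , 0.        , 0.        , 0.        ]), 'xyz': array([1218.00899447,  -44.1175906 ,  628.35156029]), 'rotation': array([0.65436751, 0.31604004, 0.2930794 , 0.62131017])}
side {'intrinsics': array([[424.40974054,   0.        , 286.09289077],
       [  0.        , 424.40974054, 207.72090018],
       [  0.        ,   0.        ,   1.        ]]), 'dist_coeffs': array([-0.10815223,  0.        ,  0.        ,  0.        ,  0.        ]), 'xyz': array([ 146.3574811 , -614.57846421,  844.05095293]), 'rotation': array([ 0.90443253,  0.34013535, -0.09067344, -0.24101467])}
{'time_s': 0.1, 'joint_pos': array([-1.99751527e-02,  3.20239200e-01,  1.56553043e+00, -3.74027692e-06,
        1.25737816e+00, -1.99991326e-02]), 'dq': array([ 3.62094294e-04, -6.31177361e-04, -2.11194686e-03, -1.73722061e-03,
       -2.29740937e-03,  2.36323357e-05]), 'tau': array([ 1.04973515e-04, -4.16406476e+01, -2.34704268e+01,  6.91456876e-05,
        4.87309400e-03, -3.56914008e-06]), 'tcp_pos': array([5.74593730e+02, 2.20376378e-02, 2.30570197e+02]), 'ee_rot': array([-5.59471146e-04,  7.07097681e-01,  7.07115454e-01, -5.40008565e-04]), 'ft_force': array([-0.08218227,  0.026681  , -0.06713417]), 'wrist_torque': array([-0.01140565, -0.01073691,  0.03933647]), 'grasp_force': 0.0, 'gripper_width': 1.0046891420444797} 18.700000000000003
```

View pics/scene0.png

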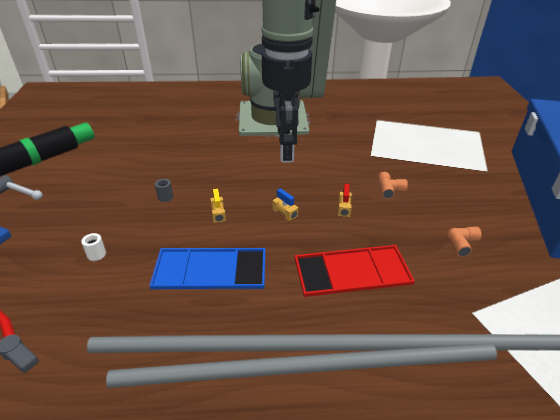

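View pics/side0.png

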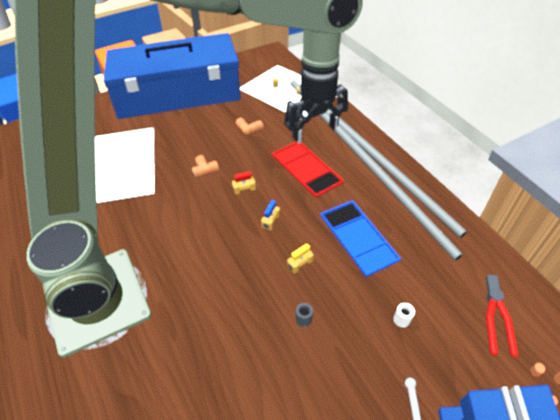

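The scene view shows the yellow, blue and red valves at about (218,205), (286,205) and (345,200). The tee is at (391,184), the elbow at (465,238) and the white sleeve at (93,247). The blue tray is at (209,268) with its black pocket on the right, and the red tray at (353,270) with its black pocket on the left. The side view agrees.

```bash
cat > h.py <<'E'
from rig import robot
import numpy as np, cv2
from scipy.spatial.transform import Rotation as R
from scipy.optimize import minimize
def Rq(q): return R.from_quat([*q[1:],q[0]])
def box(x0,x1,y0,y1,z0,z1): return np.array([[x,y,z] for x in(x0,x1) for y in(y0,y1) for z in(z0,z1)],float)
def cyl(c,ax,l,r):  # start c, axis index, length, radius
    t=np.linspace(0,2*np.pi,24); o=[i for i in range(3) if i!=ax]; P=[]
    for s in(0,l):
        p=np.tile(np.array(c,float),(24,1)); p[:,ax]+=s; p[:,o[0]]+=r*np.cos(t); p[:,o[1]]+=r*np.sin(t); P.append(p)
    return np.vstack(P)
valve=[cyl([-30,0,14],0,60,13),box(-23,23,-6,6,36,56),box(-5,5,-5,5,20,40)]
M=dict(red_valve=valve,blue_valve=valve,
 tee=[cyl([-36,-16.5,15],0,24,15),cyl([12,-16.5,15],0,24,15),cyl([-30,-16.5,15],0,60,12),cyl([0,-16.5,15],1,30,12),cyl([0,7.5,15],1,24,15)],
 elbow=[cyl([8.5,-17.5,15],0,24,15),cyl([-17.5,8.5,15],1,24,15),cyl([-24,-17.5,15],0,40,12),cyl([-17.5,-24,15],1,40,12)],
 white_sleeve=[cyl([0,0,0],2,42,18)],
 red_tray=[box(-50,50,-106,106,0,9)],blue_tray=[box(-50,50,-106,106,0,9)])
def proj(P,c):
    Q=Rq(c['rotation']).inv().apply(P-c['xyz'])*[1,-1,-1]
    return cv2.projectPoints(Q,np.zeros(3),np.zeros(3),c['intrinsics'],c['dist_coeffs'])[0][:,0]
def plane(px,z,c):
    u=cv2.undistortPoints(np.array([[px]],float),c['intrinsics'],c['dist_coeffs'])[0,0]
    d=Rq(c['rotation']).apply([u[0],-u[1],-1]); return c['xyz']+d*(z-c['xyz'][2])/d[2]
def place(P,p): return R.from_euler('z',p[2]).apply(P)+[p[0],p[1],p[3] if len(p)>3 else 0]
def render(n,p,c,z=0):
    m=np.zeros((420*4,560*4),np.uint8)
    for P in M[n]:
        h=cv2.convexHull(proj(place(P,[*p[:3],z]),c).astype(np.float32))[:,0]
        cv2.fillConvexPoly(m,np.round(h*4*16+24).astype(np.int32),255,shift=4)
    return cv2.resize(m,(560,420),interpolation=cv2.INTER_AREA)/255.
def fit(n,views,x0,yaws,z=0):  # views: [(region,calib)]
    def cost(p): 
        s=0
        for r,c in views:
            m=render(n,p,c,z); s+=1-np.minimum(m,r).sum()/np.maximum(m,r).sum()
        return s/len(views)
    res=[minimize(cost,[*x0,y],method='Nelder-Mead',options=dict(initial_simplex=np.array([[*x0,y],[x0[0]+8,x0[1],y],[x0[0],x0[1]+8,y],[*x0,y+.3]]),xatol=.05,fatol=1e-4,maxiter=150)) for y in yaws]
    res.sort(key=lambda r:r.fun); return res
E
cat > m.py <<'E'
from h import *
cal={n:robot.calibration(n) for n in("scene","side")}
for n in cal: robot.camera(n)
for n in M:
    V=[];X=[]
    for c in cal:
        s=robot.silhouettes(n,c); 
        if not s or s[0]['confidence']<.3: print(n,c,'weak',[q['confidence'] for q in s]); continue
        r=s[0]['region'].astype(float); V.append((r,cal[c])); b=s[0]['box']
        X.append(plane([(b[0]+b[2])/2,(b[1]+b[3])/2],15,cal[c])[:2])
        print(n,c,round(s[0]['confidence'],2),np.round(b),X[-1].round())
    if not V: continue
    ys=[0] if 'sleeve' in n else ([0,.8,1.57,2.4] if 'valve' in n or 'tray' in n else np.arange(0,6.2,.78))
    for r in fit(n,V,np.mean(X,0),ys)[:3]: print('   ',r.x.round(3),round(r.fun,3))
E
python3 m.py
```

```text
red_valve scene 0.91 [342. 184. 354. 216.] [439. 160.]
red_valve side 0.74 [232. 173. 257. 196.] [452. 146.]
    [450.825 146.771   2.949] 0.184
    [450.88  146.811   2.946] 0.185
    [ 4.50879e+02  1.47547e+02 -8.50000e-02] 0.189
blue_valve scene 0.71 [272. 188. 298. 221.] [449.  13.]
blue_valve side 0.54 [261. 198. 276. 230.] [459.  20.]
    [460.212  10.083   0.661] 0.129
    [460.083  10.042   0.665] 0.13
    [460.108  10.05    0.666] 0.13
tee scene 0.96 [376. 171. 406. 198.] [385. 272.]
tee side 0.78 [191. 159. 214. 176.] [377. 266.]
    [383.639 274.939   6.192] 0.092
    [ 3.83474e+02  2.74980e+02 -9.20000e-02] 0.092
    [ 3.83473e+02  2.74965e+02 -9.20000e-02] 0.092
elbow scene 0.87 [447. 230. 479. 253.] [588. 369.]
elbow side 0.69 [239. 116. 264. 134.] [586. 371.]
    [580.14  376.633   6.307] 0.15
    [5.80055e+02 3.76949e+02 2.80000e-02] 0.15
    [5.80446e+02 3.76148e+02 1.70000e-02] 0.152
white_sleeve scene 0.93 [ 81. 232. 105. 260.] [ 566. -380.]
white_sleeve side 0.84 [393. 307. 417. 325.] [ 576. -381.]
    [ 5.71312e+02 -3.77095e+02  1.76000e-01] 0.089
red_tray scene weak []
red_tray side 0.81 [275. 141. 344. 196.] [639. 110.]
    [6.41473e+02 1.29627e+02 8.60000e-02] 0.035
    [6.41317e+02 1.29679e+02 8.40000e-02] 0.035
    [641.44  129.576   3.227] 0.035
blue_tray scene 0.59 [151. 250. 264. 287.] [ 639. -147.]
blue_tray side 0.89 [318. 201. 396. 277.] [ 607. -160.]
    [ 6.24235e+02 -1.45785e+02 -4.70000e-02] 0.044
    [ 6.2433e+02 -1.4596e+02 -4.8000e-02] 0.044
    [ 624.252 -145.768    3.095] 0.044
```

Careful with the scale: shifts go in shares of 500 mm and turns go in shares of 4 rad. That gives: 29 mm is 0.058, -25 mm is -0.05.

Emit:
step_hand(deltas=[[0.058,-0.05,0,0,0,0],[0.058,-0.05,0,0,0,0],[0.058,-0.05,0,0,0,0],[0.058,-0.05,0,0,0,0],[0.058,-0.05,0,0,0,0],[0,0,0,0,0,0]])

```text
time_s: 1.5
tcp_pos: [447.2, 147.3, 231.6]
ee_rot: [-0.001, 0.706, 0.709, 0.0]
ft_force: [0.1, -0.3, 0.7]
gripper_width: 0.998
grasp_force: 0.0
```

Emit:
step_hand(deltas=[[0,0,0,0,0,-0.0363],[0,0,0,0,0,-0.0363],[0,0,0,0,0,-0.0363],[0,0,0,0,0,-0.0363],[0,0,0,0,0,-0.0363],[0,0,0,0,0,-0.0363],[0,0,0,0,0,-0.0363],[0,0,0,0,0,-0.0363],[0,0,0,0,0,-0.0363],[0,0,0,0,0,-0.0363]])

```text
time_s: 2.5
tcp_pos: [450.6, 144.5, 231.4]
ee_rot: [0.0, 0.058, 0.998, -0.0]
ft_force: [-0.3, -0.2, -0.2]
gripper_width: 0.998
grasp_force: 0.0
```

```bash
cat >> h.py <<'E'
def wfit(n,x0,yaws,z=0,pic=None):
    robot.get_state(); c=robot.calibration('wrist'); im=robot.camera('wrist')
    if pic: cv2.imwrite(f'pics/{pic}.png',im[:,:,::-1])
    s=robot.silhouettes(n,'wrist')
    if not s: print('none'); return
    print(round(s[0]['confidence'],2),np.round(s[0]['box']))
    res=fit(n,[(s[0]['region'].astype(float),c)],x0,yaws,z)
    for r in res[:2]: print('   ',r.x.round(3),round(r.fun,3))
    return res[0].x
def go(x,y,z,yaw):
    "remaining motion in tool axes; yaw = world heading of tool y (mod pi)"
    s=robot.get_state(); T=Rq(s['ee_rot'])
    d=T.inv().apply(np.array([x,y,z])-s['tcp_pos'])
    Y=T.as_matrix()[:,1]; a=np.arctan2(Y[1],Y[0]); da=(yaw-a+np.pi/2)%np.pi-np.pi/2
    Z=T.as_matrix()[:,2]; tilt=T.inv().apply(np.cross(Z,[0,0,-1]))
    print('t',round(s['time_s'],1),'tcp',s['tcp_pos'].round(1),'d_tool',d.round(1),'rz',round(-da,3),'(alt',round(-da-np.sign(-da)*np.pi,3),') tilt',tilt.round(3),'J1,6',s['joint_pos'][[0,5]].round(2),'w',round(s['gripper_width'],2),'F',s['ft_force'].round(1),'grip',round(s['grasp_force'],1))
E
python3 - <<'E'
from h import *
go(451,147,200,1.45)
wfit('red_valve',[451,147],[-.2,0],pic='w1')
E
```

```text
t 2.5 tcp [450.6 144.5 231.4] d_tool [-0.   2.6 31.4] rz 0.006 (alt -3.136 ) tilt [-0.     0.001  0.   ] J1,6 [ 0.29 -1.17] w 1.0 F [-0.3 -0.2 -0.2] grip 0.0
0.97 [269. 142. 300. 207.]
    [ 4.50181e+02  1.46841e+02 -1.80000e-01] 0.07
    [ 4.50156e+02  1.46889e+02 -1.75000e-01] 0.07
```

View pics/w1.png

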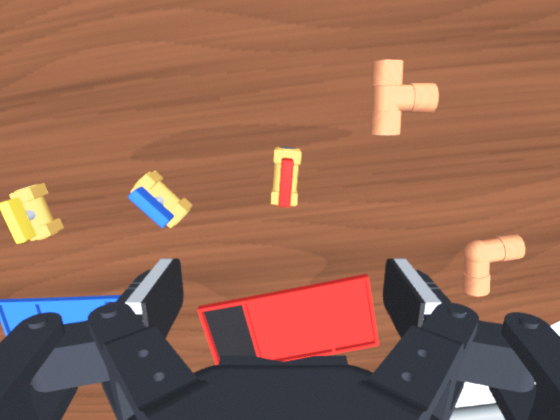

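The wrist view shows the red valve at (285,178), with the tee at (400,97), the elbow at (490,262) and the blue valve at (160,203). The red tray is at (290,320) with its black pocket towards -y. The pose fit is good (cost 0.07).

Converted, 38 mm is 0.076, 20 mm is 0.04, 0.063 rad is 0.0158.

Emit:
step_hand(deltas=[[0,0.005,0,0,0,0.0158],[0,0,0.076,0,0,0],[0,0,0.076,0,0,0],[0,0,0.076,0,0,0],[0,0,0.076,0,0,0],[0,0,0.04,0,0,0],[0,0,0,0,0,0],[0,0,0,0,0,0]], aperture=0.5, clamp_n=40)

```text
time_s: 3.4
tcp_pos: [451.1, 147.4, 59.7]
ee_rot: [0.0, 0.093, 0.996, 0.0]
ft_force: [0.7, -0.1, 0.5]
gripper_width: 0.502
grasp_force: 0.0
```

```bash
python3 - <<'E'
from h import *
go(450.2,146.9,33,1.393)
c=robot.calibration('wrist'); im=robot.camera('wrist')
for n in('tee','elbow'):
    s=robot.silhouettes(n,'wrist'); print(n,[q['confidence'] for q in s])
E
```

```text
t 3.4 tcp [451.1 147.4  59.7] d_tool [ 0.8 -0.7 26.7] rz -0.008 (alt 3.134 ) tilt [0.    0.001 0.   ] J1,6 [ 0.29 -1.09] w 0.5 F [ 0.7 -0.1  0.5] grip 0.0
tee [0.89]
elbow [0.19]
```

Converted, 13 mm is 0.026, 1 mm is 0.002.

Emit:
step_hand(deltas=[[0.002,0,0.026,0,0,0],[0,0,0.026,0,0,0],[0,0,0,0,0,0],[0,0,0,0,0,0]])

```text
time_s: 3.95
tcp_pos: [450.0, 147.8, 34.2]
ee_rot: [0.001, 0.092, 0.996, 0.0]
ft_force: [0.0, 0.6, 0.4]
gripper_width: 0.5
grasp_force: 0.0
```

Emit:
step_hand(deltas=[[0,0,0,0,0,0],[0,0,0,0,0,0],[0,0,0,0,0,0],[0,0,0,0,0,0],[0,0,0,0,0,0],[0,0,0,0,0,0]], aperture=0, clamp_n=50)

```text
time_s: 4.55
tcp_pos: [449.9, 147.9, 34.1]
ee_rot: [0.001, 0.092, 0.996, 0.0]
ft_force: [-0.7, -0.1, 4.9]
gripper_width: 0.131
grasp_force: 49.7
```

```bash
python3 -c "
from h import *
go(450.2,146.9,33,1.393)"
```

```text
t 4.5 tcp [449.9 147.9  34.1] d_tool [-0.5 -0.9  1.1] rz -0.006 (alt 3.136 ) tilt [0.001 0.001 0.   ] J1,6 [ 0.29 -1.09] w 0.13 F [-0.7 -0.1  4.9] grip 49.7
```

Converted, -40 mm is -0.08, -30 mm is -0.06.

Emit:
step_hand(deltas=[[0,0,-0.06,0,0,0],[0,0,-0.08,0,0,0],[0,0,-0.08,0,0,0],[0,0,-0.08,0,0,0],[0,0,0,0,0,0]])

```text
time_s: 5.05
tcp_pos: [452.4, 148.6, 188.4]
ee_rot: [0.005, 0.092, 0.996, 0.002]
ft_force: [0.5, 0.2, -1.2]
gripper_width: 0.123
grasp_force: 49.4
```

```bash
python3 - <<'E'
from h import *
go(648,54,100,1.656)
V={'red_tray':[], 'blue_tray':[]}
for n in('scene','side'):
    im=robot.camera(n); c=robot.calibration(n); hsv=cv2.cvtColor(im,cv2.COLOR_RGB2HSV)
    for t,lo in(('red_tray',None),('blue_tray',1)):
        p=dict(red_tray=[641,130,3.227],blue_tray=[624,-146,-.047])[t]
        near=cv2.dilate((render(t,p,c)>0).astype(np.uint8),np.ones((15,15)))
        h,s,v=hsv[:,:,0],hsv[:,:,1],hsv[:,:,2]
        k=((h<5)|(h>174) if lo is None else (h>100)&(h<130))&(s>170)&(v>70)&(near>0)
        k=cv2.morphologyEx(k.astype(np.uint8),cv2.MORPH_OPEN,np.ones((2,2)))
        hull=cv2.convexHull(np.argwhere(k)[:,::-1].astype(np.int32)); r=np.zeros((420,560),np.uint8); cv2.fillConvexPoly(r,hull,1)
        V[t].append((r.astype(float),c))
for t,x,y in(('red_tray',[641,130],3.2),('blue_tray',[624,-146],-.05)):
    for vs in(V[t],V[t][:1],V[t][1:]):
        r=fit(t,vs,x,[y])[0]; print(t,r.x.round(3),round(r.fun,3))
E
```

```text
t 5.0 tcp [452.4 148.6 188.4] d_tool [-208.6  -57.7   90.2] rz -0.269 (alt 2.873 ) tilt [0.005 0.01  0.   ] J1,6 [ 0.29 -1.09] w 0.12 F [ 0.5  0.2 -1.2] grip 49.4
red_tray [644.927 130.416   3.24 ] 0.081
red_tray [645.975 133.506   3.235] 0.02
red_tray [641.623 124.977   3.237] 0.039
blue_tray [ 6.25772e+02 -1.44563e+02 -4.60000e-02] 0.072
blue_tray [ 6.27563e+02 -1.42761e+02 -4.70000e-02] 0.022
blue_tray [ 6.23585e+02 -1.50548e+02 -4.30000e-02] 0.04
```

Converted, -40 mm is -0.08, -30 mm is -0.06, -0.135 rad is -0.0338.

Emit:
step_hand(deltas=[[-0.06,0.002,0,0,0,0],[-0.08,0.002,0,0,0,0],[-0.08,0.002,0,0,0,0],[-0.08,0.002,0,0,0,0],[-0.08,0.002,0,0,0,0],[-0.08,0,0,0,0,0],[-0.08,0,0,0,0,0],[-0.044,0,0,0,0,-0.0338],[0,0,0,0,0,-0.0338],[0,0,0,0,0,0]])

```text
time_s: 6.15
tcp_pos: [736.5, 98.8, 179.0]
ee_rot: [-0.003, -0.043, 0.999, -0.0]
ft_force: [0.0, 0.0, -1.0]
gripper_width: 0.129
grasp_force: 49.3
```

```bash
python3 - <<'E'
from h import *
go(648,54,100,1.656)
wfit('red_tray',[644,130],[3.23],pic='w2')
c=robot.calibration('wrist'); print(c['xyz'].round())
E
```

```text
t 6.2 tcp [736.5  98.8 179. ] d_tool [ 91.5 -37.   79.6] rz 0.0 (alt -3.141 ) tilt [-0.    -0.007  0.   ] J1,6 [ 0.12 -1.54] w 0.13 F [ 0.  0. -1.] grip 49.3
0.61 [206.  24. 451. 147.]
    [642.522 130.636   3.237] 0.013
[670.  93. 323.]
```

View pics/w2.png

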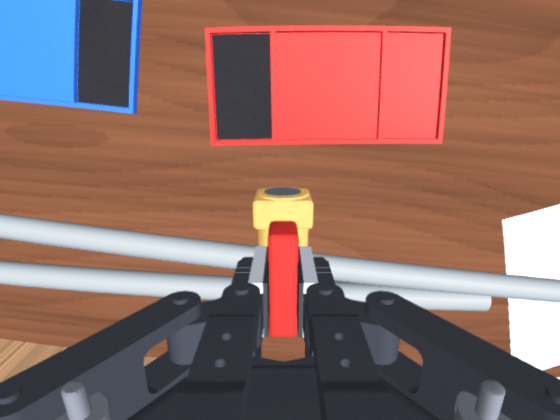

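The wrist view shows the red tray at (206..451, 24..147) with its black pocket on the left, and the red valve held level. The tray fit is tight (0.013).

Converted, 30 mm is 0.06, 29 mm is 0.058.

Emit:
step_hand(deltas=[[0.058,-0.024,0,0,0,0],[0.058,-0.024,0,0,0,0],[0.058,-0.024,0,0,0,0],[0,0,0.06,0,0,0],[0,0,0.06,0,0,0],[0,0,0.06,0,0,0],[0,0,0,0,0,0],[0,0,0,0,0,0]])

```text
time_s: 7.05
tcp_pos: [653.3, 56.1, 93.5]
ee_rot: [-0.0, -0.043, 0.999, -0.0]
ft_force: [0.7, 0.6, -1.1]
gripper_width: 0.125
grasp_force: 49.3
```

```bash
python3 -c "
from h import *
go(649.7,55,37.5,1.666)"
```

```text
t 7.0 tcp [653.3  56.1  93.5] d_tool [ 3.7 -0.7 56. ] rz -0.01 (alt 3.132 ) tilt [ 0.    -0.001 -0.   ] J1,6 [ 0.07 -1.59] w 0.13 F [ 0.7  0.6 -1.1] grip 49.3
```

Converted, 20 mm is 0.04, 12 mm is 0.024, -0.01 rad is -0.0025.

Emit:
step_hand(deltas=[[0.008,-0.002,0.04,0,0,-0.0025],[0,0,0.04,0,0,0],[0,0,0.024,0,0,0],[0,0,0.006,0,0,0],[0,0,0,0,0,0],[0,0,0,0,0,0]])

```text
time_s: 7.65
tcp_pos: [650.9, 54.6, 39.7]
ee_rot: [0.001, -0.048, 0.999, 0.0]
ft_force: [-0.3, 0.5, -2.5]
gripper_width: 0.128
grasp_force: 49.3
```

```bash
python3 -c "
from h import *
go(649.7,55,37.5,1.666)"
```

```text
t 7.7 tcp [650.9  54.6  39.7] d_tool [1.2 0.5 2.2] rz 0.001 (alt -3.141 ) tilt [-0.     0.003 -0.   ] J1,6 [ 0.07 -1.6 ] w 0.13 F [-0.3  0.5 -2.5] grip 49.3
```

Converted, 1.5 mm is 0.003, 1 mm is 0.002.

Emit:
step_hand(deltas=[[0,0,0.003,0,0,0],[0,0,0.002,0,0,0],[0,0,0,0,0,0],[0,0,0,0,0,0]])

```text
time_s: 8.05
tcp_pos: [650.6, 54.5, 37.1]
ee_rot: [0.001, -0.048, 0.999, -0.0]
ft_force: [-1.4, -1.3, 6.3]
gripper_width: 0.124
grasp_force: 50.3
```

Emit:
step_hand(deltas=[[0,0,0,0,0,0],[0,0,0,0,0,0],[0,0,0,0,0,0],[0,0,0,0,0,0]], aperture=0.35)

```text
time_s: 8.45
tcp_pos: [649.7, 54.5, 35.5]
ee_rot: [-0.0, -0.048, 0.999, -0.0]
ft_force: [0.3, 0.2, 0.5]
gripper_width: 0.351
grasp_force: 0.0
```

Emit:
step_hand(deltas=[[0,0,-0.06,0,0,0],[0,0,-0.08,0,0,0],[0,0,-0.08,0,0,0],[0,0,-0.08,0,0,0],[0,0,0,0,0,0]])

```text
time_s: 8.95
tcp_pos: [653.2, 54.8, 192.7]
ee_rot: [0.006, -0.048, 0.999, 0.0]
ft_force: [-0.2, -0.2, -0.0]
gripper_width: 0.348
grasp_force: 0.0
```

```bash
python3 - <<'E'
from h import *
go(401,276,150,0)
wfit('tee',[383.5,275],[-.09],pic='w3')
E
```

```text
t 8.9 tcp [653.2  54.8 192.7] d_tool [230.3 244.5  39.6] rz -1.475 (alt 1.667 ) tilt [-0.     0.013 -0.   ] J1,6 [ 0.07 -1.6 ] w 0.35 F [-0.2 -0.2 -0. ] grip 0.0
none
```

Converted, 33 mm is 0.066, 32 mm is 0.064, 0.13 rad is 0.0325.

Emit:
step_hand(deltas=[[0.062,0.066,0,0,0,0],[0.062,0.066,0,0,0,0],[0.062,0.066,0,0,0,0],[0.062,0.066,0,0,0,0],[0.06,0.064,0,0,0,0],[0.06,0.066,0,0,0,0],[0.06,0.066,0,0,0,0],[0.06,0.064,0,0,0,0],[0,0,0,0,0,0.0325],[0,0,0,0,0,0.0325]], aperture=0.75)

```text
time_s: 10.05
tcp_pos: [379.6, 292.2, 184.1]
ee_rot: [-0.001, 0.083, 0.997, -0.001]
ft_force: [-0.5, -0.7, 0.1]
gripper_width: 0.749
grasp_force: 0.0
```

Emit:
step_hand(deltas=[[0,0,0,0,0,0.0375],[0,0,0,0,0,0.0375],[0,0,0,0,0,0.0375],[0,0,0,0,0,0.0375],[0,0,0,0,0,0.0375],[0,0,0,0,0,0.0375],[0,0,0,0,0,0.0375],[0,0,0,0,0,0.0375],[0,0,0,0,0,0.0375],[0,0,0,0,0,0.0375]])

```text
time_s: 11.05
tcp_pos: [380.8, 291.1, 183.9]
ee_rot: [-0.0, 0.741, 0.671, -0.002]
ft_force: [-0.2, 1.2, 0.0]
gripper_width: 0.75
grasp_force: 0.0
```

```bash
python3 - <<'E'
from h import *
x=wfit('tee',[383.5,275],[-.09],pic='w3')
g=place(np.array([[0,18,0.]]),x)[0]; print(g)
go(g[0],g[1],5,x[2])
E
```

```text
0.72 [247. 168. 324. 235.]
    [ 3.83759e+02  2.74943e+02 -8.40000e-02] 0.058
[385.27119831 292.87934069   0.        ]
t 11.2 tcp [380.9 291.2 184.1] d_tool [  2.5   4.7 179.1] rz -0.009 (alt 3.133 ) tilt [-0.003  0.002  0.   ] J1,6 [0.63 0.72] w 0.75 F [-0.3 -0.2 -0.6] grip 0.0
```

View pics/w3.png

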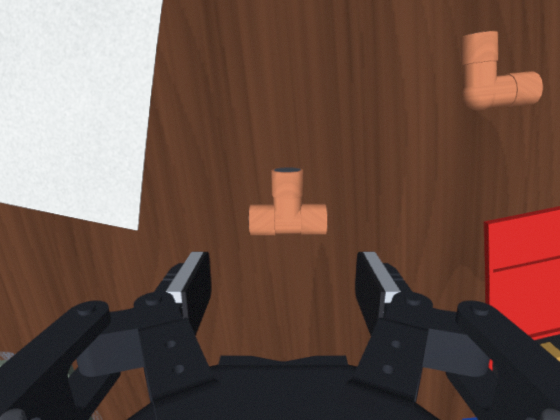

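The wrist view shows the tee at (287,202) with its branch up (+y), centred between the open fingers.

Converted, 40 mm is 0.08, 35 mm is 0.07, -0.009 rad is -0.0023.

Emit:
step_hand(deltas=[[0.005,0.0094,0,0,0,-0.0023],[0,0,0.07,0,0,0],[0,0,0.08,0,0,0],[0,0,0.08,0,0,0],[0,0,0.07,0,0,0],[0,0,0.03,0,0,0],[0,0,0,0,0,0],[0,0,0,0,0,0],[0,0,0,0,0,0]])

```text
time_s: 12.05
tcp_pos: [387.6, 294.5, 21.8]
ee_rot: [0.0, 0.736, 0.677, 0.001]
ft_force: [0.3, 0.7, 0.3]
gripper_width: 0.753
grasp_force: 0.0
```

```bash
python3 -c "
from h import *
go(385.3,292.9,4,-.084)"
```

```text
t 12.1 tcp [387.6 294.5  21.8] d_tool [-1.9 -2.2 17.8] rz 0.001 (alt -3.141 ) tilt [ 0.002 -0.002  0.   ] J1,6 [0.63 0.71] w 0.75 F [0.3 0.7 0.3] grip 0.0
```

Converted, 10 mm is 0.02, 8 mm is 0.016.

Emit:
step_hand(deltas=[[-0.004,-0.004,0.02,0,0,0],[0,0,0.016,0,0,0],[0,0,0,0,0,0],[0,0,0,0,0,0]])

```text
time_s: 12.45
tcp_pos: [384.5, 292.0, 2.6]
ee_rot: [0.0, 0.736, 0.677, -0.0]
ft_force: [-1.2, -1.0, -0.4]
gripper_width: 0.75
grasp_force: 0.0
```

Emit:
step_hand(deltas=[[0,0,0,0,0,0],[0,0,0,0,0,0],[0,0,0,0,0,0],[0,0,0,0,0,0],[0,0,0,0,0,0],[0,0,0,0,0,0]], aperture=0, clamp_n=40)

```text
time_s: 13.05
tcp_pos: [384.9, 292.3, 3.2]
ee_rot: [0.0, 0.736, 0.677, 0.0]
ft_force: [0.2, -0.5, 4.4]
gripper_width: 0.336
grasp_force: 39.3
```

Emit:
step_hand(deltas=[[0,0,-0.04,0,0,0],[0,0,-0.08,0,0,0],[0,0,-0.08,0,0,0],[0,0,-0.08,0,0,0],[0,0,0,0,0,0],[0,0,0,0,0,0]])

```text
time_s: 13.65
tcp_pos: [384.5, 292.0, 142.9]
ee_rot: [0.0, 0.736, 0.677, 0.0]
ft_force: [-0.1, -0.7, -2.1]
gripper_width: 0.336
grasp_force: 39.8
```

```bash
python3 - <<'E'
from h import *
go(640.8,148.5,140,.095)
im=robot.camera('wrist'); cv2.imwrite('pics/w4.png',im[:,:,::-1])
E
```

```text
t 13.7 tcp [384.5 292.  142.9] d_tool [-121.5  267.5    3. ] rz -0.179 (alt 2.963 ) tilt [ 0.001 -0.001 -0.   ] J1,6 [0.63 0.71] w 0.34 F [-0.1 -0.7 -2.1] grip 39.8
```

View pics/w4.png

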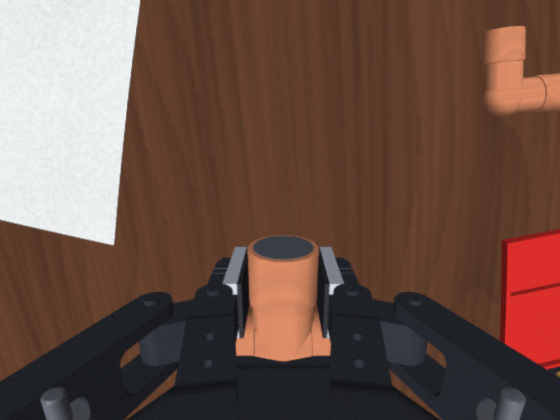

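The tee is held by its branch socket at (283,290) and its end face looks as it should for a level hold. I'll carry it to the red tray.

Converted, 39 mm is 0.078, 38 mm is 0.076, -0.09 rad is -0.0225.

Emit:
step_hand(deltas=[[-0.034,0.076,0,0,0,0],[-0.034,0.076,0,0,0,0],[-0.034,0.076,0,0,0,0],[-0.034,0.076,0,0,0,0],[-0.034,0.076,0,0,0,0],[-0.034,0.076,0,0,0,0],[-0.038,0.078,0,0,0,0],[0,0,0,0,0,-0.0225],[0,0,0,0,0,-0.0225],[0,0,0,0,0,0]])

```text
time_s: 14.7
tcp_pos: [639.4, 148.5, 139.6]
ee_rot: [-0.002, 0.673, 0.74, -0.002]
ft_force: [-0.3, 0.1, -1.0]
gripper_width: 0.334
grasp_force: 40.0
```

```bash
python3 -c "
from h import *
go(640.8,148.5,8,.095)"
```

```text
t 14.7 tcp [639.4 148.5 139.6] d_tool [ -0.    2.1 131.6] rz 0.0 (alt -3.141 ) tilt [-0.006  0.001 -0.   ] J1,6 [0.21 0.12] w 0.33 F [-0.3  0.1 -1. ] grip 40.0
```

Converted, 30 mm is 0.06, 20 mm is 0.04.

Emit:
step_hand(deltas=[[0,0.004,0.06,0,0,0],[0,0,0.06,0,0,0],[0,0,0.06,0,0,0],[0,0,0.04,0,0,0],[0,0,0.02,0,0,0],[0,0,0,0,0,0],[0,0,0,0,0,0],[0,0,0,0,0,0]])

```text
time_s: 15.5
tcp_pos: [643.4, 149.6, 24.2]
ee_rot: [0.001, 0.672, 0.74, 0.001]
ft_force: [0.5, -0.5, -1.0]
gripper_width: 0.336
grasp_force: 40.0
```

```bash
python3 -c "
from h import *
go(640.8,148.5,6,.095)"
```

```text
t 15.5 tcp [643.4 149.6  24.2] d_tool [-0.8 -2.7 18.2] rz 0.001 (alt -3.141 ) tilt [ 0.003 -0.     0.   ] J1,6 [0.21 0.12] w 0.34 F [ 0.5 -0.5 -1. ] grip 40.0
```

Converted, 10 mm is 0.02, 6 mm is 0.012.

Emit:
step_hand(deltas=[[-0.002,-0.005,0.02,0,0,0],[0,0,0.012,0,0,0],[0,0,0.004,0,0,0],[0,0,0,0,0,0],[0,0,0,0,0,0]])

```text
time_s: 16.0
tcp_pos: [639.7, 148.0, 6.2]
ee_rot: [-0.0, 0.672, 0.74, -0.0]
ft_force: [-2.7, -0.0, 7.4]
gripper_width: 0.332
grasp_force: 41.0
```

```bash
python3 -c "
from h import *
go(640.8,148.5,6,.095)"
```

```text
t 16.0 tcp [639.7 148.    6.2] d_tool [0.4 1.2 0.2] rz 0.001 (alt -3.141 ) tilt [-0.  0. -0.] J1,6 [0.21 0.11] w 0.33 F [-2.7 -0.   7.4] grip 41.0
```

Converted, -40 mm is -0.08, -30 mm is -0.06.

Emit:
step_hand(deltas=[[0,0,0,0,0,0],[0,0,0,0,0,0],[0,0,0,0,0,0],[0,0,-0.04,0,0,0],[0,0,-0.08,0,0,0],[0,0,-0.08,0,0,0],[0,0,-0.08,0,0,0],[0,0,-0.06,0,0,0],[0,0,0,0,0,0]], aperture=0.55)

```text
time_s: 16.9
tcp_pos: [642.8, 148.6, 180.2]
ee_rot: [0.003, 0.672, 0.74, 0.004]
ft_force: [0.0, -0.2, -0.4]
gripper_width: 0.547
grasp_force: 0.0
```

Emit:
step_hand(deltas=[[-0.04,-0.064,0,0,0,0],[-0.04,-0.064,0,0,0,0],[-0.04,-0.064,0,0,0,0],[-0.04,-0.064,0,0,0,0],[-0.04,-0.064,0,0,0,0],[-0.04,-0.064,0,0,0,0],[0,0,0,0,0,0.035],[0,0,0,0,0,0.035],[0,0,0,0,0,0.035],[0,0,0,0,0,0.035]])

```text
time_s: 17.9
tcp_pos: [459.8, 10.1, 173.9]
ee_rot: [-0.0, 0.852, 0.523, -0.001]
ft_force: [0.6, -0.1, 0.2]
gripper_width: 0.55
grasp_force: 0.0
```

Emit:
step_hand(deltas=[[0,0,0,0,0,0.0375],[0,0,0,0,0,0.0375],[0,0,0,0,0,0.035],[0,0,0,0,0,0],[0,0,0,0,0,0]])

```text
time_s: 18.4
tcp_pos: [460.1, 10.2, 174.2]
ee_rot: [-0.0, 0.944, 0.329, -0.001]
ft_force: [-0.4, -0.6, 0.1]
gripper_width: 0.548
grasp_force: 0.0
```

```bash
python3 - <<'E'
from h import *
x=wfit('blue_valve',[460,10],[.66],pic='w5')
go(x[0],x[1],34,x[2]+np.pi/2)
im=robot.camera('scene'); cv2.imwrite('pics/scene1.png',cv2.resize(im[150:330,130:430,::-1],None,fx=2,fy=2))
E
```

```text
0.88 [265. 157. 298. 228.]
    [459.943  10.095   0.668] 0.072
t 18.5 tcp [460.2  10.2 174.4] d_tool [ -0.3  -0.  140.4] rz 0.001 (alt -3.141 ) tilt [-0.  0. -0.] J1,6 [-0.   0.9] w 0.55 F [ 0.4  0.  -0.6] grip 0.0
```

View pics/scene1.png

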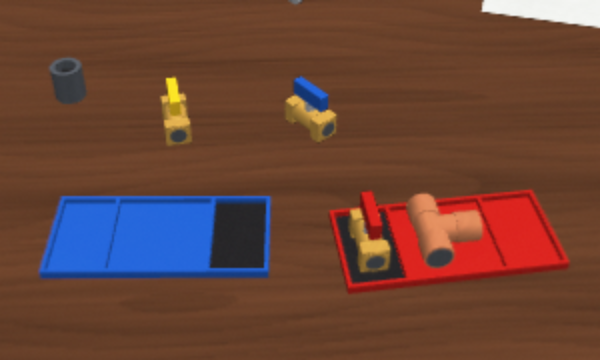

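View pics/w5.png

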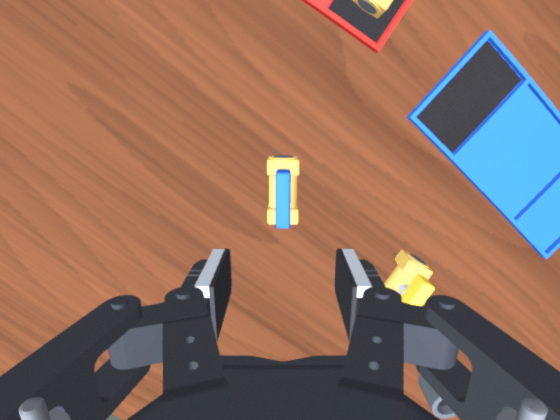

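The scene view shows the red kit in place: red valve at (370,235) in the black pocket and tee at (440,230) in the middle, both flat. The wrist view shows the blue valve at (283,192), centred between the fingers, and the yellow valve at (410,280), clear of them.

Converted, 35 mm is 0.07, 30 mm is 0.06.

Emit:
step_hand(deltas=[[0,0,0.06,0,0,0],[0,0,0.07,0,0,0],[0,0,0.07,0,0,0],[0,0,0.04,0,0,0],[0,0,0.02,0,0,0],[0,0,0.01,0,0,0],[0,0,0,0,0,0],[0,0,0,0,0,0]], aperture=0.45)

```text
time_s: 19.35
tcp_pos: [461.3, 10.2, 40.7]
ee_rot: [0.0, 0.945, 0.327, 0.001]
ft_force: [0.1, -0.6, -1.0]
gripper_width: 0.443
grasp_force: 0.0
```

```bash
python3 -c "
from h import *
go(460,10.1,34,.668+1.571)"
```

```text
t 19.4 tcp [461.3  10.2  40.7] d_tool [-1.1 -0.7  6.7] rz -0.001 (alt 3.14 ) tilt [ 0.001 -0.002 -0.   ] J1,6 [-0.   0.9] w 0.44 F [ 0.1 -0.6 -1. ] grip 0.0
```

Converted, 5 mm is 0.01, -1 mm is -0.002.

Emit:
step_hand(deltas=[[-0.002,-0.0014,0.01,0,0,0],[0,0,0.002,0,0,0],[0,0,0,0,0,0],[0,0,0,0,0,0]])

```text
time_s: 19.75
tcp_pos: [459.4, 10.2, 34.0]
ee_rot: [0.0, 0.945, 0.327, 0.0]
ft_force: [0.2, -0.8, -0.4]
gripper_width: 0.452
grasp_force: 0.0
```

Emit:
step_hand(deltas=[[0,0,0,0,0,0],[0,0,0,0,0,0],[0,0,0,0,0,0],[0,0,0,0,0,0],[0,0,0,0,0,0],[0,0,0,0,0,0]], aperture=0, clamp_n=50)

```text
time_s: 20.35
tcp_pos: [459.5, 10.1, 34.0]
ee_rot: [0.0, 0.945, 0.327, 0.0]
ft_force: [-0.2, -0.9, 4.2]
gripper_width: 0.124
grasp_force: 50.0
```

Emit:
step_hand(deltas=[[0,0,-0.04,0,0,0],[0,0,-0.08,0,0,0],[0,0,-0.08,0,0,0],[0,0,-0.08,0,0,0],[0,0,0,0,0,0.035],[0,0,0,0,0,0.035],[0,0,0,0,0,0.035],[0,0,0,0,0,0.035],[0,0,0,0,0,0.0388],[0,0,0,0,0,0]])

```text
time_s: 21.35
tcp_pos: [458.5, 10.3, 173.0]
ee_rot: [-0.0, 1.0, -0.021, -0.001]
ft_force: [-0.5, 0.5, -2.7]
gripper_width: 0.128
grasp_force: 49.3
```

```bash
python3 - <<'E'
from h import *
go(570,-110,150,-1.618)
E
```

```text
t 21.4 tcp [458.5  10.3 173. ] d_tool [116.6 115.4  22.8] rz 0.004 (alt -3.137 ) tilt [-0.     0.002  0.   ] J1,6 [-0.    1.61] w 0.13 F [-0.5  0.5 -2.7] grip 49.3
```

Moving to a viewpoint that has the blue tray in the wrist picture, then measuring it.

Converted, 29 mm is 0.058.

Emit:
step_hand(deltas=[[0.058,0.058,0,0,0,0],[0.058,0.058,0,0,0,0],[0.058,0.058,0,0,0,0],[0.058,0.058,0,0,0,0],[0,0,0,0,0,0]])

```text
time_s: 21.85
tcp_pos: [573.2, -114.3, 172.8]
ee_rot: [0.001, 1.0, -0.021, 0.001]
ft_force: [-1.0, -0.1, -2.4]
gripper_width: 0.128
grasp_force: 49.6
```

```bash
python3 - <<'E'
from h import *
x=wfit('blue_tray',[625,-146],[-.047],pic='w6')
g=place(np.array([[0,76,0.]]),x)[0]; print(g)
go(g[0],g[1],37.5,x[2]-np.pi/2)
E
```

```text
0.57 [193.  70. 439. 185.]
    [ 6.26255e+02 -1.46163e+02 -4.30000e-02] 0.013
[629.50080269 -70.23242304   0.        ]
t 21.9 tcp [ 569.7 -111.1  172.6] d_tool [ 58.4 -43.3 135. ] rz 0.001 (alt -3.141 ) tilt [-0.001  0.003 -0.   ] J1,6 [-0.21  1.4 ] w 0.13 F [-0.5  0.8 -1.7] grip 49.6
```

View pics/w6.png

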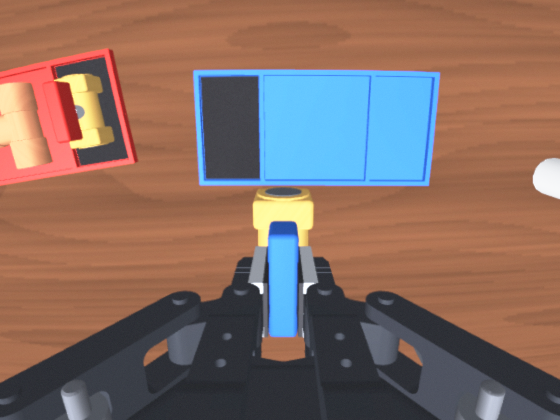

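The wrist view shows the blue tray at (193..439, 70..185) with its black pocket on the left (+y), the blue valve held square, and the white sleeve at (550,180). The tray fit is tight (0.013).

Converted, 35 mm is 0.07, 30 mm is 0.06.

Emit:
step_hand(deltas=[[0.058,-0.044,0,0,0,0],[0.058,-0.042,0,0,0,0],[0,0,0.06,0,0,0],[0,0,0.07,0,0,0],[0,0,0.05,0,0,0],[0,0,0.02,0,0,0],[0,0,0,0,0,0],[0,0,0,0,0,0]])

```text
time_s: 22.75
tcp_pos: [630.5, -70.0, 75.1]
ee_rot: [0.0, 1.0, -0.021, 0.001]
ft_force: [0.9, -0.3, -2.0]
gripper_width: 0.126
grasp_force: 49.6
```

```bash
python3 -c "
from h import *
go(629.5,-70.2,37.5,-1.614)"
```

```text
t 22.8 tcp [630.5 -70.   75.1] d_tool [-1.1  0.2 37.6] rz 0.001 (alt -3.141 ) tilt [ 0.    -0.002 -0.   ] J1,6 [-0.13  1.48] w 0.13 F [ 0.9 -0.3 -2. ] grip 49.6
```

Converted, 15 mm is 0.03, 12 mm is 0.024.

Emit:
step_hand(deltas=[[-0.002,0,0.03,0,0,0],[0,0,0.024,0,0,0],[0,0,0.014,0,0,0],[0,0,0.004,0,0,0],[0,0,0.003,0,0,0],[0,0,0,0,0,0],[0,0,0,0,0,0]])

```text
time_s: 23.45
tcp_pos: [629.2, -70.3, 37.1]
ee_rot: [0.0, 1.0, -0.022, 0.001]
ft_force: [-1.3, 1.0, 2.3]
gripper_width: 0.125
grasp_force: 50.1
```

```bash
python3 -c "
from h import *
go(629.5,-70.2,37,-1.614)"
```

```text
t 23.4 tcp [629.2 -70.3  37.1] d_tool [ 0.3 -0.1  0.1] rz -0.0 (alt 3.142 ) tilt [ 0.    -0.001 -0.   ] J1,6 [-0.13  1.48] w 0.13 F [-1.3  1.   2.3] grip 50.1
```

Converted, -40 mm is -0.08, -20 mm is -0.04.

Emit:
step_hand(deltas=[[0,0,0,0,0,0],[0,0,0,0,0,0],[0,0,0,0,0,0],[0,0,-0.04,0,0,0],[0,0,-0.08,0,0,0],[0,0,-0.08,0,0,0],[0,0,-0.08,0,0,0],[0,0,-0.04,0,0,0],[0,0,0,0,0,0]], aperture=0.35)

```text
time_s: 24.35
tcp_pos: [631.0, -70.5, 200.5]
ee_rot: [0.0, 1.0, -0.022, 0.004]
ft_force: [1.1, 0.7, -0.7]
gripper_width: 0.352
grasp_force: 0.0
```

Emit:
step_hand(deltas=[[-0.01,-0.086,0,0,0,0],[-0.01,-0.086,0,0,0,0],[-0.01,-0.086,0,0,0,0],[-0.01,-0.086,0,0,0,0],[-0.01,-0.086,0,0,0,0],[-0.01,-0.086,0,0,0,0],[-0.01,-0.086,0,0,0,0],[-0.01,-0.086,0,0,0,0],[-0.01,-0.086,0,0,0,0],[-0.01,-0.082,0,0,0,-0.015]], aperture=0.7)

```text
time_s: 25.35
tcp_pos: [596.5, 361.1, 194.3]
ee_rot: [0.001, 1.0, 0.009, -0.001]
ft_force: [-0.1, 1.2, 0.2]
gripper_width: 0.696
grasp_force: 0.0
```

Emit:
step_hand(deltas=[[0,0,0,0,0,0],[0,0,0,0,0,0]])

```text
time_s: 25.55
tcp_pos: [596.6, 359.9, 194.2]
ee_rot: [0.001, 1.0, 0.009, -0.001]
ft_force: [-0.1, -1.2, -0.1]
gripper_width: 0.703
grasp_force: 0.0
```

```bash
python3 - <<'E'
from h import *
x=wfit('elbow',[580,376.6],[.02,.3],pic='w7')
g=place(np.array([[17,-17.5,0.]]),x)[0]; print(g)
go(g[0],g[1],6,x[2]+np.pi/2)
E
```

```text
0.91 [232. 163. 301. 233.]
    [5.82052e+02 3.76647e+02 3.80000e-02] 0.075
    [5.82184e+02 3.76672e+02 3.60000e-02] 0.075
[599.70706122 359.80807488   0.        ]
t 25.6 tcp [597.3 358.3 195.2] d_tool [  2.8  -1.7 189.2] rz -0.022 (alt 3.119 ) tilt [ 0.002  0.002 -0.   ] J1,6 [0.52 2.08] w 0.7 F [ 1.1 -0.3  0.1] grip 0.0
```

View pics/w7.png

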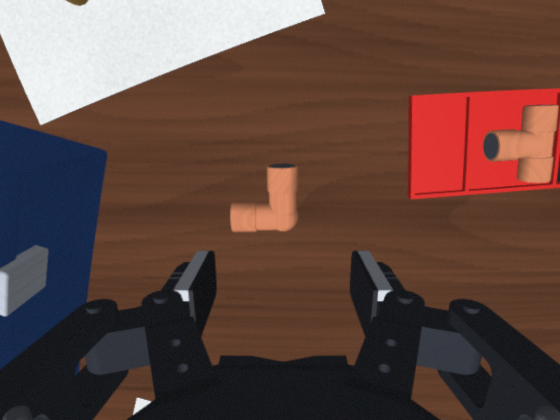

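The wrist view shows the elbow with its corner at (285,217) and one leg pointing up (+x), which lies between the fingers. The toolbox at the left is well clear.

Converted, 40 mm is 0.08, 35 mm is 0.07, -0.022 rad is -0.0055.

Emit:
step_hand(deltas=[[0.004,-0.003,0,0,0,-0.0055],[0,0,0.07,0,0,0],[0,0,0.08,0,0,0],[0,0,0.08,0,0,0],[0,0,0.07,0,0,0],[0,0,0.04,0,0,0],[0,0,0.01,0,0,0],[0,0,0,0,0,0],[0,0,0,0,0,0],[0,0,0,0,0,0]])

```text
time_s: 26.65
tcp_pos: [600.6, 361.4, 23.4]
ee_rot: [-0.001, 1.0, 0.019, 0.002]
ft_force: [0.0, -0.8, 0.4]
gripper_width: 0.698
grasp_force: 0.0
```

```bash
python3 -c "
from h import *
go(599.7,359.8,6,.038+1.571)"
```

```text
t 26.6 tcp [600.6 361.4  23.4] d_tool [-1.   1.6 17.3] rz 0.0 (alt -3.141 ) tilt [-0.002 -0.003  0.   ] J1,6 [0.53 2.06] w 0.7 F [ 0.  -0.8  0.4] grip 0.0
```

Careful with the scale: shifts go in shares of 500 mm and turns go in shares of 4 rad. That gives: 10 mm is 0.02, 6 mm is 0.012.

Emit:
step_hand(deltas=[[-0.002,0.003,0.02,0,0,0],[0,0,0.012,0,0,0],[0,0,0,0,0,0],[0,0,0,0,0,0]])

```text
time_s: 27.05
tcp_pos: [598.3, 359.4, 4.9]
ee_rot: [0.0, 1.0, 0.019, -0.0]
ft_force: [0.7, 0.2, -0.3]
gripper_width: 0.699
grasp_force: 0.0
```

Emit:
step_hand(deltas=[[0,0,0,0,0,0],[0,0,0,0,0,0],[0,0,0,0,0,0],[0,0,0,0,0,0],[0,0,0,0,0,0],[0,0,0,0,0,0]], aperture=0, clamp_n=40)

```text
time_s: 27.65
tcp_pos: [598.8, 359.7, 5.8]
ee_rot: [-0.0, 1.0, 0.019, 0.0]
ft_force: [-0.3, -0.1, 2.3]
gripper_width: 0.334
grasp_force: 39.4
```

Emit:
step_hand(deltas=[[0,0,-0.04,0,0,0],[0,0,-0.08,0,0,0],[0,0,-0.08,0,0,0],[0,0,-0.08,0,0,0],[0,0,0,0,0,0],[0,0,0,0,0,0]])

```text
time_s: 28.25
tcp_pos: [598.4, 359.4, 145.8]
ee_rot: [-0.0, 1.0, 0.019, 0.0]
ft_force: [-1.1, 0.3, -1.8]
gripper_width: 0.338
grasp_force: 39.6
```

```bash
python3 - <<'E'
from h import *
x=[626.26,-146.16,-.043]; g=place(np.array([[17,-11.5,0.]]),x)[0]; print(g)
go(g[0],g[1],140,x[2]+np.pi/2)
im=robot.camera('wrist'); cv2.imwrite('pics/w8.png',im[:,:,::-1])
E
```

```text
[ 642.7499383  -158.38014464    0.        ]
t 28.2 tcp [598.4 359.4 145.8] d_tool [ 24.2 519.2   5.7] rz 0.082 (alt -3.06 ) tilt [-0.    -0.001 -0.   ] J1,6 [0.52 2.06] w 0.34 F [-1.1  0.3 -1.8] grip 39.6
```

View pics/w8.png

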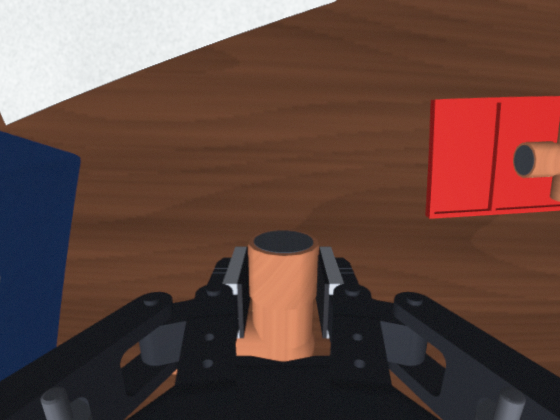

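The elbow is held level at (283,285). I'll carry it over to the blue tray.

Converted, 45 mm is 0.09, 43 mm is 0.086.

Emit:
step_hand(deltas=[[0.004,0.06,0,0,0,0],[0.004,0.086,0,0,0,0],[0.004,0.09,0,0,0,0],[0.004,0.09,0,0,0,0],[0.004,0.09,0,0,0,0],[0.004,0.09,0,0,0,0],[0.004,0.09,0,0,0,0],[0.004,0.09,0,0,0,0],[0.004,0.09,0,0,0,0],[0.004,0.09,0,0,0,0]])

```text
time_s: 29.3
tcp_pos: [633.8, -74.0, 142.6]
ee_rot: [-0.0, 1.0, 0.019, -0.002]
ft_force: [1.2, 0.5, -1.1]
gripper_width: 0.339
grasp_force: 39.6
```

Emit:
step_hand(deltas=[[0.004,0.09,0,0,0,0],[0.004,0.082,0,0,0,0.02],[0,0,0,0,0,0],[0,0,0,0,0,0]])

```text
time_s: 29.7
tcp_pos: [641.3, -158.7, 142.7]
ee_rot: [-0.001, 1.0, -0.021, -0.002]
ft_force: [-0.7, 0.9, -1.0]
gripper_width: 0.331
grasp_force: 39.8
```

```bash
python3 -c "
from h import *
go(642.7,-158.4,8.5,-.043+1.571)"
```

```text
t 29.7 tcp [ 641.3 -158.7  142.7] d_tool [ 2.000e+00 -1.000e-01  1.342e+02] rz -0.0 (alt 3.141 ) tilt [-0.002  0.005  0.   ] J1,6 [-0.26  1.35] w 0.33 F [-0.7  0.9 -1. ] grip 39.8
```

Converted, 35 mm is 0.07, 30 mm is 0.06.

Emit:
step_hand(deltas=[[0.002,0,0.06,0,0,0],[0,0,0.07,0,0,0],[0,0,0.06,0,0,0],[0,0,0.03,0,0,0],[0,0,0.016,0,0,0],[0,0,0,0,0,0],[0,0,0,0,0,0],[0,0,0,0,0,0]])

```text
time_s: 30.5
tcp_pos: [644.7, -158.4, 29.0]
ee_rot: [0.0, 1.0, -0.02, 0.002]
ft_force: [-0.4, -1.0, -0.4]
gripper_width: 0.332
grasp_force: 39.8
```

```bash
python3 -c "
from h import *
go(642.7,-158.4,8.5,-.043+1.571)"
```

```text
t 30.5 tcp [ 644.7 -158.4   29. ] d_tool [-2.1  0.1 20.5] rz 0.002 (alt -3.14 ) tilt [ 0.001 -0.003 -0.   ] J1,6 [-0.26  1.35] w 0.33 F [-0.4 -1.  -0.4] grip 39.8
```

Converted, 10 mm is 0.02, 7 mm is 0.014.

Emit:
step_hand(deltas=[[-0.004,0,0.02,0,0,0],[0,0,0.014,0,0,0],[0,0,0.005,0,0,0],[0,0,0,0,0,0],[0,0,0,0,0,0]])

```text
time_s: 31.0
tcp_pos: [641.1, -158.1, 8.7]
ee_rot: [-0.0, 1.0, -0.021, -0.0]
ft_force: [-2.2, 0.7, 6.4]
gripper_width: 0.335
grasp_force: 40.6
```

```bash
python3 -c "
from h import *
go(642.7,-158.4,8.5,-.043+1.571)"
```

```text
t 31.0 tcp [ 641.1 -158.1    8.7] d_tool [1.6 0.2 0.2] rz 0.002 (alt -3.14 ) tilt [-0.     0.001  0.   ] J1,6 [-0.26  1.35] w 0.33 F [-2.2  0.7  6.4] grip 40.6
```

Converted, -40 mm is -0.08, -30 mm is -0.06.

Emit:
step_hand(deltas=[[0,0,0,0,0,0],[0,0,0,0,0,0],[0,0,0,0,0,0],[0,0,-0.04,0,0,0],[0,0,-0.08,0,0,0],[0,0,-0.08,0,0,0],[0,0,-0.08,0,0,0],[0,0,-0.06,0,0,0],[0,0,0,0,0,0]], aperture=0.48)

```text
time_s: 31.9
tcp_pos: [644.2, -158.8, 183.3]
ee_rot: [0.001, 1.0, -0.021, 0.005]
ft_force: [-0.3, -1.1, 0.5]
gripper_width: 0.474
grasp_force: 0.0
```

Emit:
step_hand(deltas=[[-0.02,0.074,0,0,0,0],[-0.02,0.074,0,0,0,0],[-0.02,0.074,0,0,0,0],[-0.02,0.074,0,0,0,0],[-0.02,0.074,0,0,0,0],[-0.02,0.074,0,0,0,0],[0,0,0,0,0,-0.0375],[0,0,0,0,0,-0.0375],[0,0,0,0,0,-0.0375],[0,0,0,0,0,-0.0375]], aperture=0.75)

```text
time_s: 32.9
tcp_pos: [571.9, -377.4, 176.1]
ee_rot: [-0.001, 0.96, 0.279, -0.001]
ft_force: [-1.2, -0.1, -0.4]
gripper_width: 0.748
grasp_force: 0.0
```

Emit:
step_hand(deltas=[[0,0,0,0,0,-0.035],[0,0,0,0,0,-0.035],[0,0,0,0,0,-0.035],[0,0,0,0,0,-0.035],[0,0,0,0,0,-0.035],[0,0,0,0,0,-0.035],[0,0,0,0,0,-0.0325],[0,0,0,0,0,0],[0,0,0,0,0,0]])

```text
time_s: 33.8
tcp_pos: [572.3, -377.3, 176.8]
ee_rot: [-0.001, 0.723, 0.691, -0.0]
ft_force: [-0.1, -0.1, -0.1]
gripper_width: 0.749
grasp_force: 0.0
```

```bash
python3 - <<'E'
from h import *
x=wfit('white_sleeve',[571,-377],[0],pic='w9')
go(x[0],x[1],15,-.043)
im=robot.camera('scene'); cv2.imwrite('pics/scene2.png',cv2.resize(im[150:330,50:430,::-1],None,fx=2,fy=2))
E
```

```text
noneTraceback (most recent call last):
  File "<stdin>", line 3, in <module>
TypeError: 'NoneType' object is not subscriptable
```

View pics/w9.png

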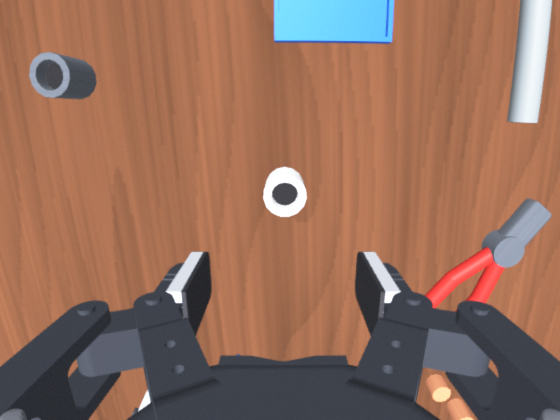

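The wrist view shows the white sleeve at (285,193). The network missed it, so I'll segment it by colour.

```bash
python3 - <<'E'
from h import *
c=robot.calibration('wrist'); im=robot.camera('wrist')
k=(cv2.cvtColor(im,cv2.COLOR_RGB2HSV)[:,:,1]<40)&(im.min(2)>110); k[:150]=0;k[235:]=0;k[:,:240]=0;k[:,330:]=0
r=np.zeros((420,560),np.uint8); cv2.fillConvexPoly(r,cv2.convexHull(np.argwhere(k)[:,::-1].astype(np.int32)),1)
f=fit('white_sleeve',[(r.astype(float),c)],[571,-377],[0])[0]; x=f.x; print(x,f.fun,k.sum())
go(x[0],x[1],15,-.043)
im=robot.camera('scene'); cv2.imwrite('pics/scene2.png',cv2.resize(im[150:330,50:430,::-1],None,fx=2,fy=2))
E
```

```text
[ 5.74125158e+02 -3.78066057e+02  1.46412099e-01] 0.03269612945963862 1303
t 34.0 tcp [ 572.4 -377.4  177.5] d_tool [ -0.6   1.8 162.5] rz -0.0 (alt 3.141 ) tilt [-0. -0.  0.] J1,6 [-0.6  -0.56] w 0.75 F [-0.3  0.1  0.1] grip 0.0
```

View pics/scene2.png

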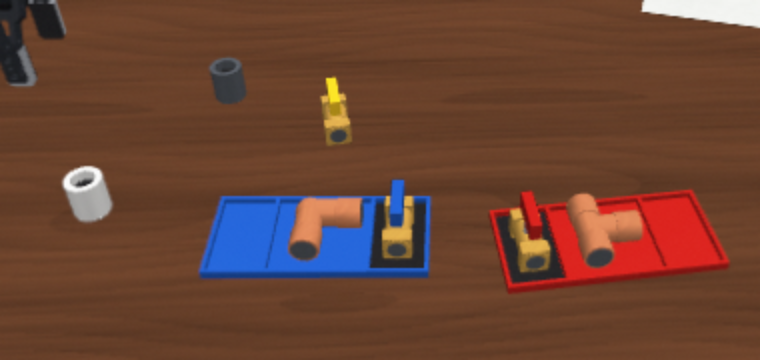

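The scene view shows the blue valve at (398,225) in its black pocket and the elbow at (325,225) flat in the middle pocket. The red kit, yellow valve and black sleeve are undisturbed. Next is the sleeve.

Converted, 40 mm is 0.08, 30 mm is 0.06.

Emit:
step_hand(deltas=[[-0.001,0.0034,0.06,0,0,0],[0,0,0.08,0,0,0],[0,0,0.08,0,0,0],[0,0,0.06,0,0,0],[0,0,0.02,0,0,0],[0,0,0,0,0,0],[0,0,0,0,0,0],[0,0,0,0,0,0]])

```text
time_s: 34.8
tcp_pos: [575.5, -378.9, 30.2]
ee_rot: [0.002, 0.722, 0.692, 0.0]
ft_force: [-0.6, -0.3, -0.2]
gripper_width: 0.747
grasp_force: 0.0
```

```bash
python3 -c "
from h import *
go(574.1,-378.1,14,-.043)"
```

```text
t 34.8 tcp [ 575.5 -378.9   30.2] d_tool [ 0.8 -1.5 16.2] rz 0.001 (alt -3.141 ) tilt [0.004 0.002 0.   ] J1,6 [-0.6  -0.56] w 0.75 F [-0.6 -0.3 -0.2] grip 0.0
```

Converted, 10 mm is 0.02, 5 mm is 0.01.

Emit:
step_hand(deltas=[[0.001,-0.002,0.02,0,0,0],[0,0,0.01,0,0,0],[0,0,0,0,0,0],[0,0,0,0,0,0]])

```text
time_s: 35.2
tcp_pos: [573.1, -377.4, 12.6]
ee_rot: [-0.0, 0.722, 0.692, -0.0]
ft_force: [0.1, -0.5, -1.1]
gripper_width: 0.748
grasp_force: 0.0
```

Emit:
step_hand(deltas=[[0,0,0,0,0,0],[0,0,0,0,0,0],[0,0,0,0,0,0],[0,0,0,0,0,0],[0,0,0,0,0,0]], aperture=0, clamp_n=25)

```text
time_s: 35.7
tcp_pos: [573.5, -377.7, 13.2]
ee_rot: [0.0, 0.722, 0.692, 0.0]
ft_force: [1.1, -0.1, 1.9]
gripper_width: 0.415
grasp_force: 25.0
```

Emit:
step_hand(deltas=[[0,0,-0.04,0,0,0],[0,0,-0.08,0,0,0],[0,0,-0.08,0,0,0],[0,0,-0.04,0,0,0],[0,0,0,0,0,0]])

```text
time_s: 36.2
tcp_pos: [574.9, -378.6, 136.8]
ee_rot: [0.004, 0.722, 0.692, 0.001]
ft_force: [1.0, 0.0, -0.7]
gripper_width: 0.415
grasp_force: 25.1
```

```bash
python3 -c "
from h import *
go(623,-222.5,120,-.043)"
```

```text
t 36.2 tcp [ 574.9 -378.6  136.8] d_tool [158.1  41.4  16.4] rz 0.001 (alt -3.141 ) tilt [ 0.006  0.004 -0.   ] J1,6 [-0.6  -0.56] w 0.41 F [ 1.   0.  -0.7] grip 25.1
```

Converted, 40 mm is 0.08, 35 mm is 0.07.

Emit:
step_hand(deltas=[[0.05,0.014,0,0,0,0],[0.08,0.02,0,0,0,0],[0.08,0.022,0,0,0,0],[0.07,0.018,0,0,0,0],[0.034,0.01,0,0,0,0],[0,0,0.07,0,0,0],[0,0,0.06,0,0,0],[0,0,0.03,0,0,0],[0,0,0,0,0,0],[0,0,0,0,0,0]])

```text
time_s: 37.2
tcp_pos: [622.1, -223.1, 53.1]
ee_rot: [0.0, 0.722, 0.692, 0.0]
ft_force: [0.1, -0.3, 0.0]
gripper_width: 0.415
grasp_force: 25.1
```

```bash
python3 -c "
from h import *
go(623,-222.5,17,-.043)"
```

```text
t 37.2 tcp [ 622.1 -223.1   53.1] d_tool [ 0.6  0.8 36.1] rz 0.0 (alt -3.141 ) tilt [ 0.001  0.    -0.   ] J1,6 [-0.36 -0.32] w 0.41 F [ 0.1 -0.3  0. ] grip 25.1
```

Converted, 15 mm is 0.03, 12 mm is 0.024.

Emit:
step_hand(deltas=[[0,0.002,0.03,0,0,0],[0,0,0.024,0,0,0],[0,0,0.01,0,0,0],[0,0,0.004,0,0,0],[0,0,0.003,0,0,0],[0,0,0,0,0,0],[0,0,0,0,0,0]])

```text
time_s: 37.9
tcp_pos: [623.0, -222.5, 17.7]
ee_rot: [0.0, 0.722, 0.692, 0.0]
ft_force: [-0.1, -0.2, -0.9]
gripper_width: 0.414
grasp_force: 25.1
```

```bash
python3 -c "
from h import *
go(623,-222.5,16.3,-.043)"
```

```text
t 37.9 tcp [ 623.  -222.5   17.7] d_tool [ 0.  -0.   1.4] rz 0.001 (alt -3.141 ) tilt [0.001 0.    0.   ] J1,6 [-0.36 -0.32] w 0.41 F [-0.1 -0.2 -0.9] grip 25.1
```

Converted, 1.2 mm is 0.0024.

Emit:
step_hand(deltas=[[0,0,0.0024,0,0,0],[0,0,0,0,0,0],[0,0,0,0,0,0]])

```text
time_s: 38.2
tcp_pos: [622.8, -222.4, 16.2]
ee_rot: [0.0, 0.722, 0.692, 0.0]
ft_force: [-0.5, -0.2, -0.8]
gripper_width: 0.411
grasp_force: 25.1
```

Emit:
step_hand(deltas=[[0,0,0,0,0,0],[0,0,0,0,0,0],[0,0,0,0,0,0],[0,0,0,0,0,0]], aperture=0.6)

```text
time_s: 38.6
tcp_pos: [622.8, -222.5, 16.2]
ee_rot: [0.0, 0.722, 0.692, 0.0]
ft_force: [-0.0, -0.3, -0.4]
gripper_width: 0.6
grasp_force: 0.0
```

Emit:
step_hand(deltas=[[0,0,-0.04,0,0,0],[0,0,-0.08,0,0,0],[0,0,-0.08,0,0,0],[0,0,-0.08,0,0,0],[-0.08,-0.06,0,0,0,0],[-0.08,-0.06,0,0,0,0],[-0.08,-0.06,0,0,0,0],[0,0,0,0,0,0],[0,0,0,0,0,0]])

```text
time_s: 39.5
tcp_pos: [527.1, -339.4, 156.3]
ee_rot: [0.0, 0.723, 0.691, 0.0]
ft_force: [-0.1, 1.1, 0.1]
gripper_width: 0.599
grasp_force: 0.0
```

```bash
python3 - <<'E'
from h import *
a=robot.camera('scene'); b=robot.camera('side')
cv2.imwrite('pics/end.png',np.hstack([cv2.resize(a[150:330,50:430,::-1],(760,360))[:, :470],cv2.resize(b[110:290,230:410,::-1],(320,360))]))
E
```

```text
(no output)
```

View pics/end.png

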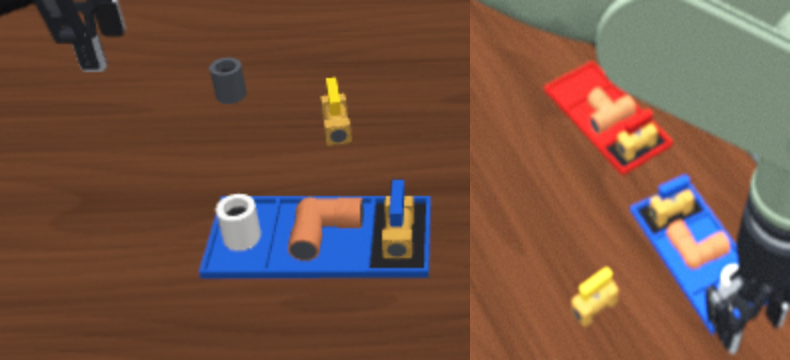

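The final view shows the white sleeve upright at (238,222) in the unlined pocket, with the elbow and blue valve in place. The red kit is intact and the bystanders haven't moved.

```bash
python3 -c "
from rig import robot
print(robot.close_job())"
```

```text
the job is handed in; nothing more can be done
None
```

I filled both kits and handed the job in at about 40 s of robot time; the last pictures show all five parts flat and upright in their pockets, with the yellow valve and black sleeve left alone.

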